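# Tip two gauge balls out of the tipping cup

### The job

The cup with the handle holds three steel balls. Tip two of them out of the cup into the empty square tray, not the round dish of nuts, and keep the third in the cup; do it by tilting the cup, without touching the balls with the gripper. Then stand the cup upright on the table again beside the tray with the last ball in it.

Things in the scene. Friction and masses are not known exactly. Their poses are not given: they have to be found in the camera images.
- cup: aluminium cup, 103 x 64 x 104 mm, 200 to 325 g empty: a channel 34 mm wide along its x, walls 47 mm high, open lip at +x, rear shut. Origin: on the underside, below the grip bar, z up. Black grip bar across the top, 14 mm thick in x, 40 wide in y, z 68 to 104 mm, free below: pinch it from above, closing along x. Starts upright at the right, lip roughly to +y
- cup_lip (a point): middle of the lip's edge, at x 51, z 19 mm in the cup's frame. The floor has one pocket per ball, in single file; tilting the lip down about the cup's y frees them one by one: the front ball at about 18 degrees, the middle one at about 31, the rear one at about 47. They roll out forward in under a second
- tray: empty square tray of dark sheet steel, black rubber mat inside, 116 x 116 x 28 mm outside, walls 3 mm, inner floor at z 5 mm, 0.5 kg, loose; origin at the centre of its underside, z up. To the left of the cup. Beside it, on either side, stands a round 95 mm steel dish of weld nuts, 28 mm high (not listed)
- ball_0: bare steel ball, 30 mm in diameter, 110 g (1.08 N), one of three alike; origin at its centre. Starts in the cup, in the rear pocket
- ball_1: bare steel ball, 30 mm in diameter, 110 g (1.08 N), one of three alike; origin at its centre. Starts in the cup, in the middle pocket, under the grip bar
- ball_2: bare steel ball, 30 mm in diameter, 110 g (1.08 N), one of three alike; origin at its centre. Starts in the cup, in the front pocket, by the lip

How it is judged (in metres and radians):
At the end, for the whole second after the job is handed in: Exactly two balls lie in the tray (centres within 50 mm of its middle along each side, below 35 mm) and the third in the cup; the cup stands upright (7 degrees) on the table (5 mm), over 70 mm from the tray's centre; the tray is level within 6 degrees; cup and balls are at rest (((x of ball_1 in the frame of tray between -0.05 and 0.05 m and y of ball_1 in the frame of tray between -0.05 and 0.05 m and z of ball_1 in the frame of tray between 0 and 0.035 m and x of ball_2 in the frame of tray between -0.05 and 0.05 m and y of ball_2 in the frame of tray between -0.05 and 0.05 m and z of ball_2 in the frame of tray between 0 and 0.035 m and x of ball_0 in the frame of cup between -0.05 and 0.05 m and y of ball_0 in the frame of cup between -0.02 and 0.02 m and z of ball_0 in the frame of cup between 0 and 0.045 m) or (x of ball_0 in the frame of tray between -0.05 and 0.05 m and y of ball_0 in the frame of tray between -0.05 and 0.05 m and z of ball_0 in the frame of tray between 0 and 0.035 m and x of ball_2 in the frame of tray between -0.05 and 0.05 m and y of ball_2 in the frame of tray between -0.05 and 0.05 m and z of ball_2 in the frame of tray between 0 and 0.035 m and x of ball_1 in the frame of cup between -0.05 and 0.05 m and y of ball_1 in the frame of cup between -0.02 and 0.02 m and z of ball_1 in the frame of cup between 0 and 0.045 m) or (x of ball_0 in the frame of tray between -0.05 and 0.05 m and y of ball_0 in the frame of tray between -0.05 and 0.05 m and z of ball_0 in the frame of tray between 0 and 0.035 m and x of ball_1 in the frame of tray between -0.05 and 0.05 m and y of ball_1 in the frame of tray between -0.05 and 0.05 m and z of ball_1 in the frame of tray between 0 and 0.035 m and x of ball_2 in the frame of cup between -0.05 and 0.05 m and y of ball_2 in the frame of cup between -0.02 and 0.02 m and z of ball_2 in the frame of cup between 0 and 0.045 m)) and angle between cup's own z axis and vertical below 0.12 rad and height (world z) of cup between -0.005 and 0.005 m and horizontal distance between cup and tray above 0.07 m and angle between tray's own z axis and vertical below 0.1 rad and linear speed of cup below 0.02 m/s and linear speed of each of ball_0, ball_1, ball_2 below 0.03 m/s); the robot touches nothing.
It fails at once if the fingers touch a ball (contact force between the fingers and ball_0 above 0.3 N or contact force between the fingers and ball_1 above 0.3 N or contact force between the fingers and ball_2 above 0.3 N).
It also fails if it takes over 64 s, if anything falls off the work surface, if the arm or the gripper's body presses on something with over 40 N, if the wrist force passes 120 N, or if a joint passes its speed limit or range.

### The arm

A 6-joint arm with a two-finger parallel gripper is mounted at the origin on a cart in front of the work surface, level with it; the furniture and walls round the work are solid. World frame = base frame: x ahead of the robot, y to its left, z up, the work surface at z = 0. Lengths are in mm, angles in rad, forces in N, time in s.
With the tool pointing down it reaches from about 400 to 925 mm from the base axis. Payload 12.5 kg.
Tool frame: the origin (TCP) lies at the very end of the fingers, on their centre line; the grasp point (between the pads) lies ctrl.grasp_offset behind it (ctrl.grasp_offset is the distance from the TCP to the grasp point, in mm); z points along the fingers, y is the line along which they close (so a half turn about z gives the same grasp; the last joint's range is limited). The gripper opens to 95 mm and grips with 3 to 60 N. Pads are 20 mm wide; open, the fingers measure 119 mm over their backs; the gripper's body (75 mm by 180 mm) begins 59 mm behind the grasp point.
Start: joints at [-1.394, 0.491, 1.559, -0, 1.092, -0.106], TCP at [174.426, -600.185, 214.661] pointing down, gripper open.
Joint ranges: [-3.1, 3.1], [-0.84, 2.19], [0.05, 2.79], [-1.13, 4.28], [0.06, 2.93], [-2.69, 2.69]. Speed limits (rad/s): [2.22, 2.22, 2.79, 3.14, 3.14, 3.14].

### API

Orientations are given as a unit quaternion [x, y, z, w].
In Python, from plant import observe, vision, workorder, ctrl gives the robot as it stands. The module is installed in compiled form; this text tells all that it offers.
- The arm moves only by the tool move_arm, never from a script. Its argument "deltas" is a list of rows, each an object with "slide": the shift along the tool's x, y, z in cm, a list of three; "turn": the turn about the tool's z in degrees; "claw": the closure, from 0 (fully open) to 1 (shut). A call has 1 to 20 rows; each row is the pose to reach, as a shift and turn from the pose commanded when the call began, along the tool's axes at that moment; what a row does not reach only later rows make up. A row lasts 1/10 s, in which the tool goes at most 50 mm and 8.59 degrees, less where a joint would pass 70% of its speed; a pose out of reach is approached as far as the arm can. A call with a gripper value outside its range is refused whole. The fingers move at their own pace and stop on an object; "squeeze" is the grip in N (left out, the last holds). Time passes only in rows, so rows that repeat a pose let the fingers close. It gives the time, the measured TCP pose, the force, the opening and the grip force at its end, in the units of the state.
- observe(): the state, without advancing time (a new reading comes with each control period).
- vision.camera(name): name is "scene" or "top" or "wrist"; returns a dict with "image" (420x560x3 uint8, red, green, blue), "depth" (420x560 float32, mm along the optical axis (not along the pixel's ray), 0 where there is no reading), "fx", "fy", "cx", "cy" (pixels), "distortion" ([k1, k2, p1, p2, k3] as OpenCV has them; the pictures are not rectified), "extrinsics" (4x4, takes a point from world to camera coordinates); the wrist camera has in their place "T_tool_cam" (4x4, takes a point from camera to tool coordinates, whose origin is the TCP and whose axes are the flange's). Camera axes: x right, y down, z forward; pixel columns grow to the right and rows downward; lengths in mm; the calibration is good to about 2 mm. A picture is of the moment at which its call begins: read the wrist's pose just before it.
- workorder.close_job(): hands the job in; it is judged then, once.
The state is a dict: "clock": time; "q": joint angles; "joint_velocities": joint speeds; "joint_torque": joint torques, N m; "eef_pos": TCP position; "ee_rot": TCP orientation; "wrist_force": force on the tool from outside, world axes, zero at the start; "moment": the same for the moment, N m; "gripper_width": finger opening in mm; "grip_force": force on a finger pad.
Only numpy, scipy, OpenCV 4.12 (cv2) and the standard library are available. Lean on these libraries where they do the work, as an engineer would, in place of code of your own. Each camera call takes 0.05 s, during which the arm holds its last target. There are 200 camera calls.

## Working session

There is one attempt and no reset: what is moved stays moved. The work goes in short steps, Python scripts to look and compute and a tool call to move; the robot and the scene stay as the last step left them, time stands still between calls to the robot, and variables do not carry over. Pictures are saved under pics/ and viewed, at most 10 in all, crops included, and the job is handed in when it is done.

Besides the shell and the picture viewer there is one more tool, called after "Call:" as name(argument=value, ...), one argument or row to a line, values as JSON. move_arm: Moves the arm, as the interface text tells. Its arguments: {"type":"object","properties":{"deltas":{"type":"array","items":{"type":"object","properties":{"slide":{"type":"array","items":{"type":"number"}},"turn":{"type":"number"},"claw":{"type":"number"}}}},"squeeze":{"type":"number"}},"required":["deltas"]}

```bash
mkdir -p pics; cat > h.py <<'E'
from plant import observe, vision, workorder, ctrl
import numpy as np, cv2
from scipy.spatial.transform import Rotation as R
def cam(n):
    s=observe(); c=vision.camera(n); 
    if n=='wrist':
        T=np.eye(4);T[:3,:3]=R.from_quat(s['ee_rot']).as_matrix();T[:3,3]=s['eef_pos']
        c['extrinsics']=np.linalg.inv(T@np.array(c['T_tool_cam']))
    c['K']=np.array([[c['fx'],0,c['cx']],[0,c['fy'],c['cy']],[0,0,1]]); return c
def world(c,u,v,z=None):
    n=cv2.undistortPoints(np.array([[[u,v]]],float),c['K'],np.array(c['distortion']))[0,0]
    E=np.linalg.inv(c['extrinsics']); d=np.array([n[0],n[1],1])
    if z is None: return E[:3,:3]@(d*c['depth'][int(round(v)),int(round(u))])+E[:3,3]
    r=E[:3,:3]@d; return E[:3,3]+r*(z-E[2,3])/r[2]
def save(c,f,crop=None,k=1):
    im=c['image'][:,:,::-1]
    if crop: im=im[crop[1]:crop[3],crop[0]:crop[2]]
    cv2.imwrite('pics/'+f,cv2.resize(im,None,fx=k,fy=k,interpolation=cv2.INTER_CUBIC))
def px(c,p):
    return cv2.projectPoints(np.array([p],float),cv2.Rodrigues(c['extrinsics'][:3,:3])[0],c['extrinsics'][:3,3],c['K'],np.array(c['distortion']))[0][0,0]
E
python3 - <<'E'
from h import *
print(observe(), ctrl.grasp_offset)
c=cam('scene'); d=cam('top')
import pickle; pickle.dump(d,open('top.pkl','wb')); pickle.dump(c,open('scene.pkl','wb'))
save(c,'s0.png'); save(d,'t0.png',k=1.4)
E
```

```text
{'clock': 0.0, 'q': array([-1.39358512e+00,  4.91570631e-01,  1.55943787e+00,  1.03128337e-05,
        1.09173870e+00, -1.05633894e-01]), 'joint_velocities': array([ 0.0002478 , -0.00202625, -0.00073808, -0.00063831, -0.00051318,
       -0.0028003 ]), 'joint_torque': array([ 2.17834553e-03, -6.12638283e+01, -2.58178908e+01,  6.93047815e-02,
        4.82777855e-02, -1.26368022e-04]), 'eef_pos': array([ 174.39037836, -599.91890363,  214.05887175]), 'ee_rot': array([ 9.90016658e-01,  1.40949224e-01, -1.60836933e-05, -5.77065211e-04]), 'wrist_force': array([ 0.35456785, -0.19714898,  0.11162674]), 'moment': array([ 0.02416338, -0.04737243, -0.00187921]), 'grip_force': 0.0, 'gripper_width': 95.1607923107348} 18.8
```

View pics/s0.png

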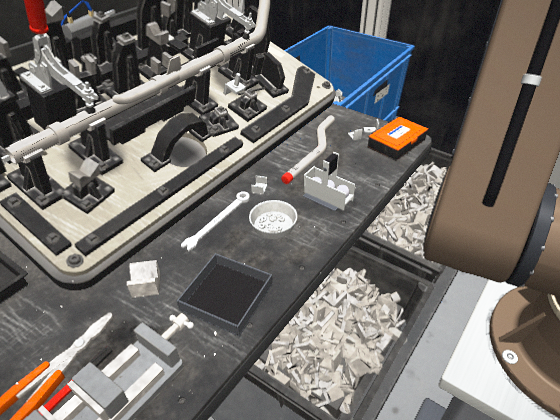

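View pics/t0.png

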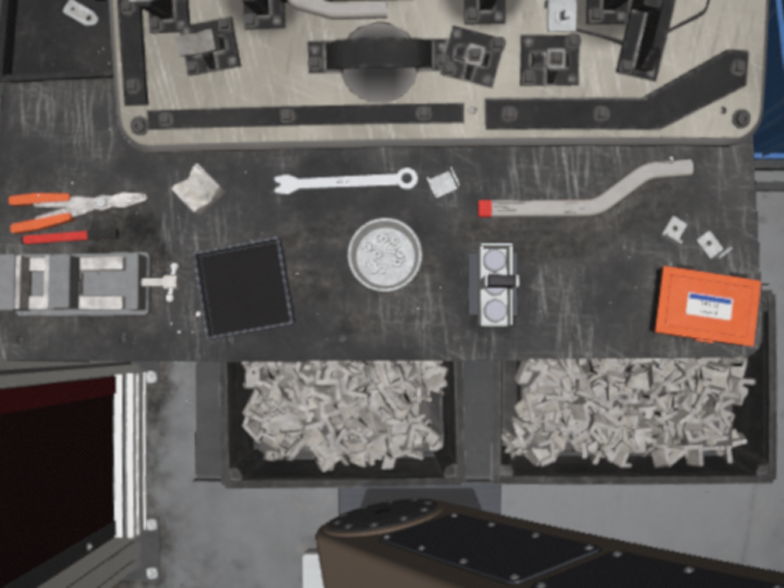

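```bash
python3 - <<'E'
from h import *
import pickle; d=pickle.load(open('top.pkl','rb'));k=1.4
print(np.round(d['extrinsics'],3))
for n,u,v,z in [('tray tl',197,254,28),('tray tr',280,238,28),('tray br',293,322,28),('tray bl',211,337,28),('dish',385,254,28),('cup tl',481,244,47),('tr',513,244,47),('br',513,326,47),('bl',481,326,47),('bar l',484,281,104),('bar r',516,281,104),('ballT',495,259,20),('ballB',495,309,20),('table edge',450,360,0),('vice',165,282,20),('wrench',290,184,5),('block',195,188,20),('pipe',480,207,10)]:
    print(n,np.round(world(d,u/k,v/k,z)), np.round(world(d,u/k,v/k)))
print(np.round(world(d,500/k,282/k)))
E
```

```text
[[-6.00000e-03 -1.00000e+00 -3.10000e-02  4.47180e+01]
 [-9.97000e-01  8.00000e-03 -7.20000e-02  5.01728e+02]
 [ 7.20000e-02  3.00000e-02 -9.97000e-01  9.48158e+02]
 [ 0.00000e+00  0.00000e+00  0.00000e+00  1.00000e+00]]
tray tl [546. 295.  28.] [546. 295.  26.]
tray tr [566. 184.  28.] [569. 189.   2.]
tray br [456. 167.  28.] [456. 168.  19.]
tray bl [437. 275.  28.] [437. 275.  27.]
dish [543.  47.  28.] [546.  48.   2.]
cup tl [553. -75.  47.] [552. -75.  48.]
tr [ 552. -116.   47.] [ 558. -122.    4.]
br [ 449. -114.   47.] [ 449. -120.    2.]
bl [449. -74.  47.] [450. -78.   1.]
bar l [501. -73. 104.] [501. -73. 103.]
bar r [ 501. -111.  104.] [ 501. -111.  103.]
ballT [536. -96.  20.] [534. -94.  38.]
ballB [471. -95.  20.] [470. -92.  45.]
table edge [405. -37.   0.] [405. -37.   2.]
vice [510. 340.  20.] [508. 332.  43.]
wrench [642. 175.   5.] [643. 176.   1.]
block [636. 301.  20.] [637. 302.  17.]
pipe [607. -78.  10.] [604. -77.  23.]
[500. -92. 106.]
```

```bash
python3 - <<'E'
from h import *
import pickle; d=pickle.load(open('top.pkl','rb'));c=pickle.load(open('scene.pkl','rb'))
a=cv2.resize(d['image'][165:240,325:385,::-1],(400,500),interpolation=cv2.INTER_CUBIC)
b=cv2.resize(c['image'][145:220,300:360,::-1],(400,500),interpolation=cv2.INTER_CUBIC)
cv2.imwrite('pics/crop1.png',np.hstack([a,b]))
print(np.round(np.linalg.inv(c['extrinsics']),2)[:,2:])
E
```

```text
[[ 4.3000e-01  1.4385e+02]
 [-6.1000e-01  5.4824e+02]
 [-6.7000e-01  6.1265e+02]
 [ 0.0000e+00  1.0000e+00]]
```

View pics/crop1.png

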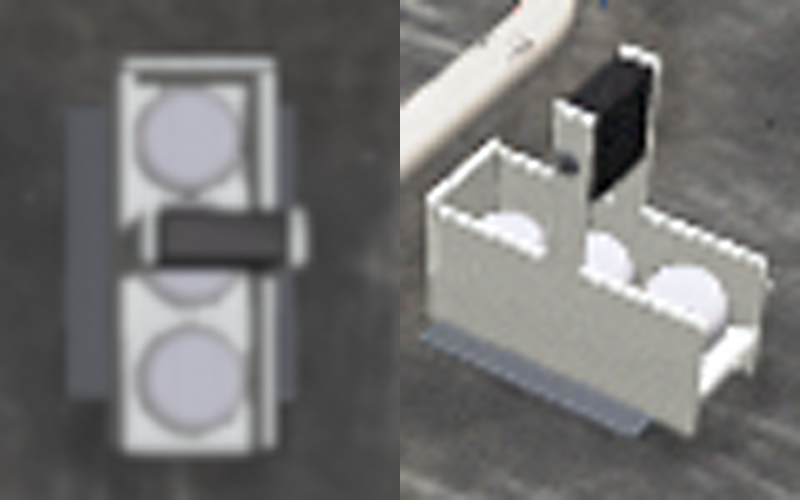

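Call:
move_arm(
  deltas=[
    {"slide": [0, 0, 0], "turn": 0, "claw": 0},
  ],
)

```text
clock: 0.2
eef_pos: [174.4, -600.0, 214.3]
ee_rot: [0.99, 0.141, 0.0, -0.0]
wrist_force: [0.1, 0.2, 0.3]
gripper_width: 95.0
grip_force: 0.0
```

Call:
move_arm(
  deltas=[
    {"slide": [0, 0, -5], "claw": 0},
    {"slide": [0, 0, -10], "claw": 0},
    {"slide": [0, 0, -15], "claw": 0},
    {"slide": [0, 0, -20], "claw": 0},
    {"slide": [0, 0, -25], "claw": 0},
    {"slide": [0, 0, -30], "claw": 0},
    {"slide": [0, 0, -35], "claw": 0},
    {"slide": [0, 0, -40], "claw": 0},
    {"slide": [0, 0, -45], "claw": 0},
    {"slide": [0, 0, -50], "claw": 0},
    {"slide": [0, 0, -55], "claw": 0},
    {"slide": [0, 0, -60], "claw": 0},
    {"slide": [0, 0, -65], "claw": 0},
    {"slide": [0, 0, -70], "claw": 0},
  ],
)

```text
schema error: expected keys slide, turn, claw
```

```bash
python3 - <<'E'
from h import *
s=observe();print(s['clock'],s['q'],s['eef_pos'],R.from_quat(s['ee_rot']).as_matrix().round(3))
E
```

```text
0.2 [-1.39358863e+00  4.91296999e-01  1.55922359e+00  4.32312536e-05
  1.09168980e+00 -1.05591226e-01] [ 174.41647295 -600.03192717  214.3026749 ] [[ 0.96   0.279 -0.   ]
 [ 0.279 -0.96   0.001]
 [ 0.    -0.001 -1.   ]]
```

Call:
move_arm(
  deltas=[
    {"slide": [0, 0, -70], "turn": 0, "claw": 0},
    {"slide": [0, 0, -70], "turn": 0, "claw": 0},
    {"slide": [0, 0, -70], "turn": 0, "claw": 0},
    {"slide": [0, 0, -70], "turn": 0, "claw": 0},
    {"slide": [0, 0, -70], "turn": 0, "claw": 0},
    {"slide": [0, 0, -70], "turn": 0, "claw": 0},
    {"slide": [0, 0, -70], "turn": 0, "claw": 0},
    {"slide": [0, 0, -70], "turn": 0, "claw": 0},
    {"slide": [0, 0, -70], "turn": 0, "claw": 0},
    {"slide": [0, 0, -70], "turn": 0, "claw": 0},
    {"slide": [0, 0, -70], "turn": 0, "claw": 0},
    {"slide": [0, 0, -70], "turn": 0, "claw": 0},
    {"slide": [0, 0, -70], "turn": 0, "claw": 0},
    {"slide": [0, 0, -70], "turn": 0, "claw": 0},
  ],
)

```text
clock: 1.6
eef_pos: [157.5, -542.3, 753.6]
ee_rot: [0.99, 0.141, 0.001, 0.011]
wrist_force: [0.7, -0.7, -0.3]
gripper_width: 95.0
grip_force: 0.0
```

```bash
python3 - <<'E'
from h import *
s=observe();print(s['clock'],s['q'],s['eef_pos'],R.from_quat(s['ee_rot']).as_matrix().round(3))
E
```

```text
1.6 [-1.40614468  0.52712832  0.04763772  0.00402153  2.54472503 -0.11481011] [ 157.53640783 -542.32207613  753.57555095] [[ 0.96   0.279  0.006]
 [ 0.279 -0.96  -0.021]
 [-0.     0.022 -1.   ]]
```

Call:
move_arm(
  deltas=[
    {"slide": [0, 20, 0], "turn": 0, "claw": 0},
    {"slide": [0, 20, 0], "turn": 0, "claw": 0},
    {"slide": [0, 20, 0], "turn": 0, "claw": 0},
    {"slide": [0, 20, 0], "turn": 0, "claw": 0},
    {"slide": [0, 20, 0], "turn": 0, "claw": 0},
    {"slide": [0, 20, 0], "turn": 0, "claw": 0},
  ],
)

```text
clock: 2.2
eef_pos: [189.1, -651.1, 670.2]
ee_rot: [0.99, 0.141, 0.003, 0.022]
wrist_force: [0.1, -0.0, 0.2]
gripper_width: 95.4
grip_force: 0.0
```

```bash
python3 - <<'E'
from h import *
s=observe();print(s['clock'],s['q'],s['eef_pos'],R.from_quat(s['ee_rot']).as_matrix().round(3))
E
```

```text
2.2 [-1.38725564  0.66401798  0.0479464   0.0063098   2.38590709 -0.09465432] [ 189.08361668 -651.0878394   670.21603256] [[ 0.96   0.279  0.012]
 [ 0.279 -0.959 -0.042]
 [-0.     0.044 -0.999]]
```

Call:
move_arm(
  deltas=[
    {"slide": [0, 30, -30], "turn": 0, "claw": 0},
    {"slide": [0, 30, -30], "turn": 0, "claw": 0},
  ],
)

```text
clock: 2.4
eef_pos: [190.2, -654.6, 674.3]
ee_rot: [0.989, 0.141, 0.005, 0.036]
wrist_force: [0.0, 1.2, 0.7]
gripper_width: 94.9
grip_force: 0.0
```

Call:
move_arm(
  deltas=[
    {"slide": [0, 30, -30], "turn": 0, "claw": 0},
    {"slide": [0, 30, -30], "turn": 0, "claw": 0},
  ],
)

```text
clock: 2.6
eef_pos: [191.1, -657.9, 677.9]
ee_rot: [0.989, 0.141, 0.007, 0.048]
wrist_force: [0.2, 0.5, 0.4]
gripper_width: 94.9
grip_force: 0.0
```

Call:
move_arm(
  deltas=[
    {"slide": [0, 0, 0], "turn": 0, "claw": 0},
  ],
)

```text
clock: 2.7
eef_pos: [191.2, -658.1, 677.2]
ee_rot: [0.989, 0.141, 0.007, 0.047]
wrist_force: [0.3, 0.1, 1.1]
gripper_width: 95.3
grip_force: 0.0
```

```bash
python3 - <<'E'
from h import *
s=observe();print(s['clock'],s['q'],s['eef_pos'],R.from_quat(s['ee_rot']).as_matrix().round(3))
E
```

```text
2.7 [-1.38813885  0.65494045  0.04800354  0.01307962  2.3433635  -0.09054028] [ 191.16324405 -658.08445414  677.16639438] [[ 0.96   0.278  0.026]
 [ 0.279 -0.956 -0.092]
 [-0.     0.096 -0.995]]
```

Call:
move_arm(
  deltas=[
    {"slide": [0, -25, 30], "turn": 0, "claw": 0},
    {"slide": [0, -25, 30], "turn": 0, "claw": 0},
    {"slide": [0, -25, 30], "turn": 0, "claw": 0},
    {"slide": [0, -25, 30], "turn": 0, "claw": 0},
    {"slide": [0, -25, 30], "turn": 0, "claw": 0},
    {"slide": [0, -25, 30], "turn": 0, "claw": 0},
    {"slide": [0, -25, 30], "turn": 0, "claw": 0},
    {"slide": [0, -25, 30], "turn": 0, "claw": 0},
    {"slide": [0, -25, 30], "turn": 0, "claw": 0},
    {"slide": [0, -25, 30], "turn": 0, "claw": 0},
  ],
)

```text
clock: 3.7
eef_pos: [129.2, -444.5, 352.5]
ee_rot: [0.989, 0.141, 0.007, 0.046]
wrist_force: [-1.0, -0.5, 0.5]
gripper_width: 94.9
grip_force: 0.0
```

```bash
python3 - <<'E'
from h import *
s=observe();print(s['clock'],s['q'],s['eef_pos'],R.from_quat(s['ee_rot']).as_matrix().round(3))
E
```

```text
3.7 [-1.43902702  0.08641827  1.77257558  0.01515318  1.18993799 -0.15605661] [ 129.24446777 -444.48203729  352.49953824] [[ 0.96   0.278  0.026]
 [ 0.279 -0.956 -0.09 ]
 [-0.     0.094 -0.996]]
```

Call:
move_arm(
  deltas=[
    {"slide": [0, -20, 0], "turn": 0, "claw": 0},
    {"slide": [0, -20, 0], "turn": 0, "claw": 0},
    {"slide": [0, -20, 0], "turn": 0, "claw": 0},
  ],
)

```text
clock: 4.0
eef_pos: [87.7, -301.3, 339.5]
ee_rot: [0.989, 0.141, 0.007, 0.046]
wrist_force: [0.3, 0.1, 0.7]
gripper_width: 95.0
grip_force: 0.0
```

```bash
python3 - <<'E'
from h import *
s=observe();print(s['clock'],s['q'],s['eef_pos'],R.from_quat(s['ee_rot']).as_matrix().round(3))
E
```

```text
4.0 [-1.51816985 -0.16802332  2.0453145   0.02315624  1.17309997 -0.23862441] [  87.67371716 -301.29508041  339.46638733] [[ 0.96   0.278  0.026]
 [ 0.279 -0.956 -0.09 ]
 [-0.     0.094 -0.996]]
```

```bash
cat > kin.py <<'E'
import numpy as np
from scipy.optimize import least_squares
D=[(.4913,1.5592,1.0917,np.hypot(174.4,600),214.3),(.52713,.04764,2.54473,np.hypot(157.5,542.3),753.6),(.66402,.04795,2.3859,np.hypot(189.08,651.09),670.2),(.65494,.048,2.34336,np.hypot(191.16,658.08),677.17),(.08642,1.77258,1.18994,np.hypot(129.24,444.48),352.5),(-.16802,2.04531,1.1731,np.hypot(87.67,301.3),339.47)]
def fk(p,a,b,c):
    a0,h,L1,L2,e,T=p; s=a+b
    return a0+L1*np.sin(a)+L2*np.sin(s)+e*np.cos(s)+T*np.sin(s+c), h+L1*np.cos(a)+L2*np.cos(s)-e*np.sin(s)+T*np.cos(s+c)
f=lambda p:np.concatenate([np.subtract(fk(p,*d[:3]),d[3:]) for d in D])
r=least_squares(f,[60,200,500,450,0,250]); P=r.x
E
python3 - <<'E'
from kin import *
print(P.round(1),r.fun.round(1))
# tool-down ik at various r,z
for z in (0,100,200,350,500):
  for rr in (420,400,350,300,250,200,150,100):
    s=[least_squares(lambda q:np.subtract(fk(P,q[0],q[1],np.pi-q[0]-q[1]),(rr,z)),x0) for x0 in ([0.,1.8],[.5,2.4],[-.5,2.2])]
    s=min(s,key=lambda t:t.cost); print(z,rr,s.x.round(2),round(np.pi-s.x.sum(),2),'err' if s.cost>1 else '')
E
```

```text
[  7.3 204.7 580.4 410.2  43.5 273.7] [-0.   0.6  0.1 -0.3 -0.1  0.2 -0.1  0.2  0.8 -0.4 -0.7 -0.3]
0 420 [0.61 2.23] 0.3 
0 400 [0.61 2.28] 0.26 
0 350 [0.59 2.4 ] 0.15 
0 300 [0.6  2.52] 0.02 
0 250 [1.96 3.42] -2.24 
0 200 [0.73 2.8 ] -0.38 
0 150 [1.12 3.04] -1.01 err
0 100 [0.93 3.04] -0.82 err
100 420 [0.4  2.16] 0.58 
100 400 [0.37 2.21] 0.56 
100 350 [0.32 2.32] 0.5 
100 300 [0.27 2.43] 0.44 
100 250 [0.23 2.53] 0.38 
100 200 [0.18 2.64] 0.33 
100 150 [0.13 2.74] 0.27 
100 100 [0.08 2.84] 0.22 
200 420 [0.22 2.05] 0.87 
200 400 [0.19 2.09] 0.86 
200 350 [0.12 2.19] 0.84 
200 300 [0.04 2.28] 0.82 
200 250 [-0.05  2.37] 0.82 
200 200 [-0.15  2.44] 0.84 
200 150 [-0.26  2.51] 0.89 
200 100 [-0.39  2.56] 0.97 
350 420 [0.06 1.81] 1.28 
350 400 [0.02 1.84] 1.27 
350 350 [-0.06  1.93] 1.28 
350 300 [-0.16  2.  ] 1.29 
350 250 [-0.25  2.07] 1.32 
350 200 [-0.35  2.13] 1.37 
350 150 [-0.46  2.17] 1.43 
350 100 [-0.57  2.21] 1.51 
500 420 [0.   1.49] 1.65 
500 400 [-0.03  1.53] 1.65 
500 350 [-0.12  1.6 ] 1.66 
500 300 [-0.21  1.67] 1.68 
500 250 [-0.3   1.73] 1.71 
500 200 [-0.39  1.78] 1.75 
500 150 [-0.48  1.81] 1.81 
500 100 [-0.57  1.84] 1.87
```

```bash
cat >> h.py <<'E'
def st():
    s=observe(); M=R.from_quat(s['ee_rot']).as_matrix(); z=M[:,2]
    print('t',round(s['clock'],1),'p',s['eef_pos'].round(1),'q',s['q'].round(2),'ydir',round(np.degrees(np.arctan2(M[1,1],M[0,1])),1),'yz',M[2,1].round(3),'tilt',round(np.degrees(np.arccos(-z[2])),2),'dir',round(np.degrees(np.arctan2(z[1],z[0])),1),'w',round(s['gripper_width'],1),'F',s['wrist_force'].round(1))
    return s,M
def go(target,grasp=True,back=0):
    s,M=st(); t=np.array(target,float)+(ctrl.grasp_offset*M[:,2] if grasp else 0)-back*M[:,2]
    d=M.T@(t-s['eef_pos'])/10; print('slide',d.round(2),'len',np.linalg.norm(d).round(1)); return d
E
python3 -c "
from h import *
go((501,-92,88),back=150); go((501,-92,88))"
```

```text
t 4.0 p [  87.7 -301.3  339.5] q [-1.52 -0.17  2.05  0.02  1.17 -0.24] ydir -73.8 yz 0.094 tilt 5.37 dir -73.8 w 95.0 F [0.3 0.1 0.7]
slide [ 45.54 -10.86  11.11] len 48.1
t 4.0 p [  87.7 -301.3  339.5] q [-1.52 -0.17  2.05  0.02  1.17 -0.24] ydir -73.8 yz 0.094 tilt 5.37 dir -73.8 w 95.0 F [0.3 0.1 0.7]
slide [ 45.54 -10.86  26.11] len 53.6
```

Call:
move_arm(
  deltas=[
    {"slide": [45.5, -10.9, 11.1], "turn": -74, "claw": 0},
    {"slide": [45.5, -10.9, 11.1], "turn": -74, "claw": 0},
    {"slide": [45.5, -10.9, 11.1], "turn": -74, "claw": 0},
    {"slide": [45.5, -10.9, 11.1], "turn": -74, "claw": 0},
    {"slide": [45.5, -10.9, 11.1], "turn": -74, "claw": 0},
    {"slide": [45.5, -10.9, 11.1], "turn": -74, "claw": 0},
    {"slide": [45.5, -10.9, 11.1], "turn": -74, "claw": 0},
    {"slide": [45.5, -10.9, 11.1], "turn": -74, "claw": 0},
    {"slide": [45.5, -10.9, 11.1], "turn": -74, "claw": 0},
    {"slide": [45.5, -10.9, 11.1], "turn": -74, "claw": 0},
    {"slide": [45.5, -10.9, 11.1], "turn": -74, "claw": 0},
    {"slide": [45.5, -10.9, 11.1], "turn": -74, "claw": 0},
    {"slide": [45.5, -10.9, 11.1], "turn": -74, "claw": 0},
  ],
)

```text
clock: 5.3
eef_pos: [496.9, -82.4, 219.5]
ee_rot: [0.705, 0.707, -0.023, 0.041]
wrist_force: [-0.7, 0.3, 0.8]
gripper_width: 95.3
grip_force: 0.0
```

```bash
python3 -c "
from h import *
go((501,-92,88))
c=cam('wrist')
print([ (n,px(c,p).round()) for n,p in [('bar',(501,-92,104)),('lip',(449,-92,19)),('rear',(553,-92,47))]])
save(c,'w1.png')"
```

```text
t 5.3 p [496.9 -82.4 219.5] q [-0.25  0.3   1.87 -0.1   0.93 -0.2 ] ydir 0.2 yz 0.026 tilt 5.4 dir -73.9 w 95.3 F [-0.7  0.3  0.8]
slide [ 0.24  0.07 15.07] len 15.1
[('bar', array([280., 202.])), ('lip', array([236., 179.])), ('rear', array([324., 186.]))]
```

View pics/w1.png

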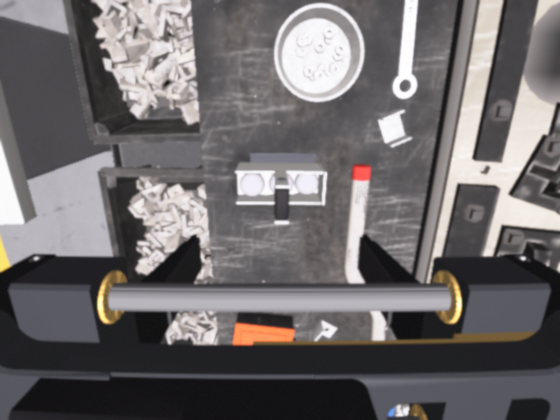

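Call:
move_arm(
  deltas=[
    {"slide": [0.2, 0, 4], "turn": 0, "claw": 0.3},
    {"slide": [0.2, 0, 8], "turn": 0, "claw": 0.5},
    {"slide": [0.2, 0, 12], "turn": 0, "claw": 0.6},
    {"slide": [0.2, 0, 14], "turn": 0, "claw": 0.7},
    {"slide": [0.2, 0, 15], "turn": 0, "claw": 0.78},
    {"slide": [0.2, 0, 15], "turn": 0, "claw": 0.8},
    {"slide": [0.2, 0, 15], "turn": 0, "claw": 0.82},
    {"slide": [0.2, 0, 15], "turn": 0, "claw": 0.84},
    {"slide": [0.2, 0, 15], "turn": 0, "claw": 0.86},
    {"slide": [0.2, 0, 15], "turn": 0, "claw": 0.9},
    {"slide": [0.2, 0, 15], "turn": 0, "claw": 1},
    {"slide": [0.2, 0, 15], "turn": 0, "claw": 1},
    {"slide": [0.2, 0, 15], "turn": 0, "claw": 1},
  ],
  squeeze=25,
)

```text
clock: 6.65
eef_pos: [501.6, -93.6, 70.3]
ee_rot: [0.705, 0.708, -0.023, 0.041]
wrist_force: [-0.4, 1.1, 8.9]
gripper_width: 14.2
grip_force: 24.9
```

```bash
python3 -c "
from h import *
st()
c=cam('scene'); save(c,'s1.png',(270,110,400,240),4)"
```

```text
t 6.7 p [501.6 -93.6  70.3] q [-0.27  0.53  2.01 -0.15  0.56 -0.15] ydir 0.3 yz 0.026 tilt 5.42 dir -73.6 w 14.2 F [-0.4  1.1  8.9]
```

View pics/s1.png

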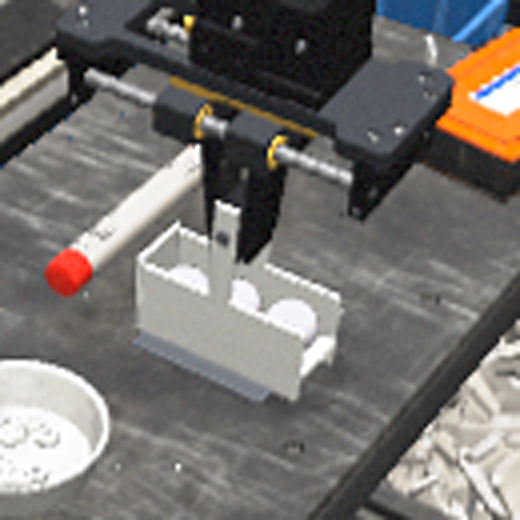

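Call:
move_arm(
  deltas=[
    {"slide": [0, 0, -0.3], "turn": 0, "claw": 1},
    {"slide": [0, 0, -0.9], "turn": 0, "claw": 1},
    {"slide": [0, 0, -1.6], "turn": -2, "claw": 1},
    {"slide": [0, 0, -2.0], "turn": -6, "claw": 1},
    {"slide": [0, 0, -2.0], "turn": -12, "claw": 1},
    {"slide": [0, 0, -2.0], "turn": -18, "claw": 1},
    {"slide": [0, 0, -2.0], "turn": -24, "claw": 1},
    {"slide": [0, 0, -2.0], "turn": -30, "claw": 1},
    {"slide": [0, 0, -2.0], "turn": -36, "claw": 1},
    {"slide": [0, 0, -2.0], "turn": -42, "claw": 1},
    {"slide": [0, 0, -2.0], "turn": -48, "claw": 1},
    {"slide": [0, 0, -2.0], "turn": -54, "claw": 1},
    {"slide": [0, 0, -2.0], "turn": -60, "claw": 1},
    {"slide": [0, 0, -2.0], "turn": -66, "claw": 1},
    {"slide": [0, 0, -2.0], "turn": -72, "claw": 1},
    {"slide": [0, 0, -2.0], "turn": -78, "claw": 1},
    {"slide": [0, 0, -2.0], "turn": -84, "claw": 1},
    {"slide": [0, 0, -2.0], "turn": -90, "claw": 1},
    {"slide": [0, 0, -2.0], "turn": -94, "claw": 1},
    {"slide": [0, 0, -2.0], "turn": -95, "claw": 1},
  ],
)

```text
clock: 8.7
eef_pos: [500.8, -91.8, 89.6]
ee_rot: [-0.046, 0.998, -0.046, 0.011]
wrist_force: [-1.2, -0.6, -5.5]
gripper_width: 13.7
grip_force: 25.0
```

```bash
python3 - <<'E'
from h import *
s,M=st()
# cup frame in tool: at grasp cup R = [x=(-1,0,0),y=(0,-1,0),z up], tool M0
M0=R.from_quat([0.705,0.708,-0.023,0.041]).as_matrix(); C0=np.diag([-1,-1,1.]); p0=np.array([501,-92,0.])
C=M@M0.T@C0; p=s['eef_pos']+M@M0.T@(p0-np.array([501.6,-93.6,70.3]))
print(C.round(3),p.round(1))
for x in(-52,51):
  for y in(-32,32): print(x,y,(p+C@[x,y,0]).round(1))
E
```

```text
t 8.7 p [500.8 -91.8  89.6] q [-0.27  0.49  1.99 -0.14  0.61 -1.82] ydir 95.3 yz -0.092 tilt 5.38 dir -74.1 w 13.7 F [-1.2 -0.6 -5.5]
[[ 0.087  0.994  0.062]
 [-0.989  0.079  0.123]
 [ 0.118 -0.072  0.99 ]] [ 494.9 -101.2   20.2]
-52 -32 [458.5 -52.3  16.4]
-52 32 [522.1 -47.2  11.8]
51 -32 [ 467.5 -154.2   28.5]
51 32 [ 531.1 -149.1   23.9]
```

Call:
move_arm(
  deltas=[
    {"slide": [0, 0, 0.3], "turn": 0, "claw": 1},
    {"slide": [0, 0, 0.6], "turn": 0, "claw": 1},
    {"slide": [0, 0, 0.9], "turn": 0, "claw": 1},
    {"slide": [0, 0, 1.1], "turn": 0, "claw": 1},
    {"slide": [0, 0, 1.2], "turn": 0, "claw": 1},
    {"slide": [0, 0, 1.2], "turn": 0, "claw": 1},
  ],
)

```text
clock: 9.3
eef_pos: [501.2, -93.0, 77.5]
ee_rot: [-0.045, 0.998, -0.046, 0.011]
wrist_force: [-0.1, -0.3, -3.9]
gripper_width: 13.7
grip_force: 25.0
```

Call:
move_arm(
  deltas=[
    {"slide": [0, 0, 0], "turn": 0, "claw": 1},
    {"slide": [0, -0.2, 0.1], "turn": 0, "claw": 1},
    {"slide": [0, -0.4, 0.2], "turn": 0, "claw": 1},
    {"slide": [0, -0.6, 0.3], "turn": 0, "claw": 1},
    {"slide": [0, -0.8, 0.45], "turn": 0, "claw": 1},
    {"slide": [0, -0.9, 0.6], "turn": 0, "claw": 1},
    {"slide": [0, -0.9, 0.6], "turn": 0, "claw": 1},
    {"slide": [0, -0.9, 0.6], "turn": 0, "claw": 1},
  ],
  squeeze=6,
)

```text
clock: 10.1
eef_pos: [502.5, -103.1, 73.1]
ee_rot: [-0.045, 0.998, -0.046, 0.012]
wrist_force: [-2.5, -3.0, 4.6]
gripper_width: 15.7
grip_force: 6.0
```

```bash
python3 -c "
from h import *
st()
c=cam('scene'); save(c,'s2.png',(270,110,400,240),4)"
```

```text
t 10.1 p [ 502.5 -103.1   73.1] q [-0.29  0.53  2.   -0.15  0.57 -1.83] ydir 95.1 yz -0.093 tilt 5.46 dir -73.4 w 15.7 F [-2.5 -3.   4.6]
```

View pics/s2.png

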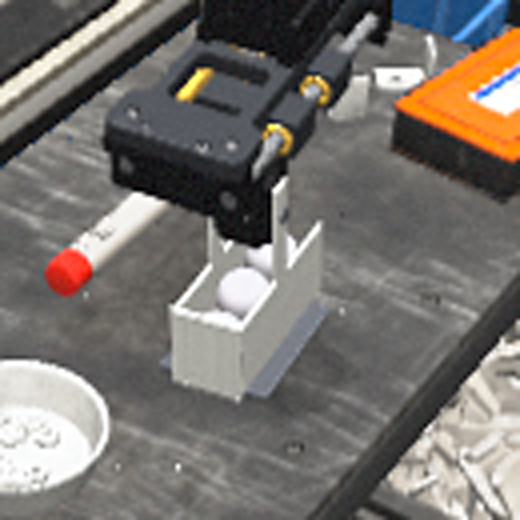

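Call:
move_arm(
  deltas=[
    {"slide": [0, 0, 0], "turn": 0, "claw": 1},
    {"slide": [0, 0, 0], "turn": 0, "claw": 0.83},
    {"slide": [0, 0, 0], "turn": 0, "claw": 0.82},
    {"slide": [0, 0, 0], "turn": 0, "claw": 0.81},
    {"slide": [0, 0, 0], "turn": 0, "claw": 0.8},
    {"slide": [0, 0, 0], "turn": 0, "claw": 0.7},
    {"slide": [0, 0, 0], "turn": 0, "claw": 0.5},
    {"slide": [0, 0, -3], "turn": 0, "claw": 0.3},
    {"slide": [0, 0, -8], "turn": 0, "claw": 0},
    {"slide": [0, 0, -13], "turn": 0, "claw": 0},
    {"slide": [0, 0, -16], "turn": 0, "claw": 0},
  ],
  squeeze=3,
)

```text
clock: 11.25
eef_pos: [498.6, -87.6, 235.4]
ee_rot: [-0.045, 0.998, -0.046, 0.013]
wrist_force: [0.4, -1.1, -0.5]
gripper_width: 61.6
grip_force: 0.0
```

```bash
python3 -c "
from h import *
st()
c=cam('wrist'); import pickle; pickle.dump(c,open('w2.pkl','wb')); save(c,'w2.png',(180,120,380,270),4)"
```

```text
t 11.2 p [498.6 -87.6 235.4] q [-0.26  0.28  1.85 -0.1   0.96 -1.87] ydir 95.2 yz -0.093 tilt 5.5 dir -71.7 w 61.6 F [ 0.4 -1.1 -0.5]
```

View pics/w2.png

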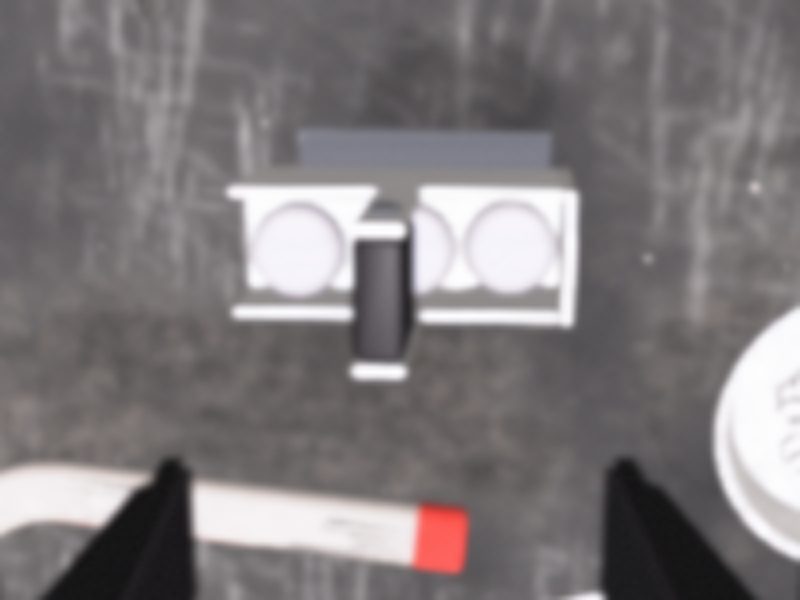

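```bash
python3 - <<'E'
from h import *
import pickle; c=pickle.load(open('w2.pkl','rb'))
g=lambda u,v,z: world(c,180+u/4,120+v/4,z)
a,b=g(380,229,104),g(379,372,104); print('bar',a.round(1),b.round(1),((a+b)/2).round(1))
for u,v in [(232,192),(576,190),(235,312),(574,325)]: print(g(u,v,47).round(1))
E
```

```text
bar [ 480.3 -105.8  104. ] [ 517.7 -102.9  104. ] [ 499.  -104.3  104. ]
[ 485.6 -156.1   47. ]
[474.3 -54.9  47. ]
[ 522.6 -153.3   47. ]
[514.8 -50.2  47. ]
```

```bash
python3 -c "
from h import *
go((12,-680,660),grasp=False)"
```

```text
t 11.3 p [499.7 -87.7 238.8] q [-0.26  0.28  1.84 -0.1   0.97 -1.87] ydir 95.1 yz -0.095 tilt 5.66 dir -69.3 w 65.3 F [ 0.7 -0.5  4.5]
slide [ 52.9  -58.37 -38.15] len 87.5
```

Call:
move_arm(
  deltas=[
    {"slide": [0, 0, -10], "turn": 0, "claw": 0},
    {"slide": [53, -58.5, -38], "turn": 90, "claw": 0},
    {"slide": [53, -58.5, -38], "turn": 90, "claw": 0},
    {"slide": [53, -58.5, -38], "turn": 90, "claw": 0},
    {"slide": [53, -58.5, -38], "turn": 90, "claw": 0},
    {"slide": [53, -58.5, -38], "turn": 90, "claw": 0},
    {"slide": [53, -58.5, -38], "turn": 90, "claw": 0},
    {"slide": [53, -58.5, -38], "turn": 90, "claw": 0},
    {"slide": [53, -58.5, -38], "turn": 90, "claw": 0},
    {"slide": [53, -58.5, -38], "turn": 90, "claw": 0},
    {"slide": [53, -58.5, -38], "turn": 90, "claw": 0},
    {"slide": [53, -58.5, -38], "turn": 90, "claw": 0},
    {"slide": [53, -58.5, -38], "turn": 90, "claw": 0},
    {"slide": [53, -58.5, -38], "turn": 90, "claw": 0},
    {"slide": [53, -58.5, -38], "turn": 90, "claw": 0},
    {"slide": [53, -58.5, -38], "turn": 90, "claw": 0},
    {"slide": [53, -58.5, -38], "turn": 90, "claw": 0},
    {"slide": [53, -58.5, -38], "turn": 90, "claw": 0},
    {"slide": [53, -58.5, -38], "turn": 90, "claw": 0},
    {"slide": [53, -58.5, -38], "turn": 90, "claw": 0},
  ],
)

```text
clock: 13.3
eef_pos: [11.1, -685.0, 652.2]
ee_rot: [0.674, 0.737, -0.024, 0.04]
wrist_force: [-0.1, -0.3, 0.1]
gripper_width: 95.2
grip_force: 0.0
```

```bash
python3 -c "
from h import *
st()"
```

```text
t 13.3 p [  11.1 -685.   652.2] q [-1.66  0.57  0.3   0.04  2.18 -1.73] ydir 5.1 yz 0.018 tilt 5.28 dir -73.4 w 95.2 F [-0.1 -0.3  0.1]
```

Call:
move_arm(
  deltas=[
    {"slide": [-30, 0, -30], "turn": 0, "claw": 0},
    {"slide": [-30, 0, -30], "turn": 0, "claw": 0},
  ],
)

```text
clock: 13.5
eef_pos: [16.6, -695.7, 672.5]
ee_rot: [0.673, 0.737, -0.032, 0.048]
wrist_force: [0.9, -0.5, 22.6]
gripper_width: 94.8
grip_force: 0.0
```

Call:
move_arm(
  deltas=[
    {"slide": [-30, 0, -30], "turn": 0, "claw": 0},
  ],
)

```text
clock: 13.6
eef_pos: [18.5, -698.1, 676.1]
ee_rot: [0.673, 0.737, -0.04, 0.056]
wrist_force: [1.1, -0.1, -0.5]
gripper_width: 95.4
grip_force: 0.0
```

Call:
move_arm(
  deltas=[
    {"slide": [-30, 0, -30], "turn": 0, "claw": 0},
  ],
)

```text
clock: 13.7
eef_pos: [20.2, -697.9, 684.7]
ee_rot: [0.672, 0.736, -0.051, 0.066]
wrist_force: [-0.1, 1.4, 0.7]
gripper_width: 95.2
grip_force: 0.0
```

```bash
python3 -c "
from h import *
st()"
```

```text
t 13.7 p [  20.2 -697.9  684.7] q [-1.65  0.65  0.05  0.06  2.28 -1.7 ] ydir 5.3 yz 0.014 tilt 9.6 dir -79.9 w 95.2 F [-0.1  1.4  0.7]
```

Call:
move_arm(
  deltas=[
    {"slide": [-30, 0, -30], "turn": 0, "claw": 0},
  ],
)

```text
clock: 13.8
eef_pos: [21.6, -697.4, 692.6]
ee_rot: [0.671, 0.735, -0.06, 0.076]
wrist_force: [-0.5, -0.3, 0.1]
gripper_width: 94.7
grip_force: 0.0
```

Call:
move_arm(
  deltas=[
    {"slide": [-30, 0, -30], "turn": 0, "claw": 0},
  ],
)

```text
clock: 13.9
eef_pos: [22.8, -697.0, 699.8]
ee_rot: [0.671, 0.734, -0.069, 0.084]
wrist_force: [0.1, 0.4, -0.5]
gripper_width: 94.9
grip_force: 0.0
```

Call:
move_arm(
  deltas=[
    {"slide": [-30, 0, -30], "turn": 0, "claw": 0},
  ],
)

```text
clock: 14.0
eef_pos: [23.8, -696.4, 707.2]
ee_rot: [0.67, 0.733, -0.078, 0.093]
wrist_force: [0.3, -0.7, -0.9]
gripper_width: 94.8
grip_force: 0.0
```

Call:
move_arm(
  deltas=[
    {"slide": [-30, 0, -30], "turn": 0, "claw": 0},
  ],
)

```text
clock: 14.1
eef_pos: [24.9, -695.2, 714.9]
ee_rot: [0.669, 0.731, -0.086, 0.102]
wrist_force: [-0.5, -0.1, 0.2]
gripper_width: 95.2
grip_force: 0.0
```

```bash
python3 -c "
from h import *
st()"
```

```text
t 14.1 p [  24.9 -695.2  714.9] q [-1.65  0.61  0.05  0.07  2.22 -1.69] ydir 5.2 yz 0.01 tilt 15.31 dir -82.8 w 95.2 F [-0.5 -0.1  0.2]
```

Call:
move_arm(
  deltas=[
    {"slide": [-30, 0, -30], "turn": 0, "claw": 0},
  ],
)

```text
clock: 14.2
eef_pos: [26.0, -693.4, 723.4]
ee_rot: [0.668, 0.73, -0.095, 0.11]
wrist_force: [-0.4, -0.6, 0.3]
gripper_width: 94.9
grip_force: 0.0
```

Call:
move_arm(
  deltas=[
    {"slide": [-30, 0, -30], "turn": 0, "claw": 0},
  ],
)

```text
clock: 14.3
eef_pos: [26.9, -690.9, 732.4]
ee_rot: [0.667, 0.728, -0.104, 0.119]
wrist_force: [0.5, 0.1, -0.4]
gripper_width: 95.3
grip_force: 0.0
```

Call:
move_arm(
  deltas=[
    {"slide": [-30, 0, -30], "turn": 0, "claw": 0},
  ],
)

```text
clock: 14.4
eef_pos: [27.8, -687.7, 742.0]
ee_rot: [0.665, 0.727, -0.112, 0.128]
wrist_force: [0.5, -0.1, 0.4]
gripper_width: 95.2
grip_force: 0.0
```

Call:
move_arm(
  deltas=[
    {"slide": [-30, 0, -30], "turn": 0, "claw": 0},
  ],
)

```text
clock: 14.5
eef_pos: [28.6, -683.9, 752.0]
ee_rot: [0.664, 0.725, -0.121, 0.137]
wrist_force: [-1.0, 0.0, -0.1]
gripper_width: 95.0
grip_force: 0.0
```

Call:
move_arm(
  deltas=[
    {"slide": [0, 0, 0], "turn": 0, "claw": 0},
  ],
)

```text
clock: 14.6
eef_pos: [28.8, -682.7, 753.5]
ee_rot: [0.664, 0.725, -0.122, 0.138]
wrist_force: [0.5, -0.2, 0.9]
gripper_width: 95.4
grip_force: 0.0
```

```bash
python3 -c "
from h import *
go((499,-104.3,88),back=160)"
```

```text
t 14.6 p [  28.8 -682.7  753.5] q [-1.65  0.56  0.05  0.08  2.17 -1.68] ydir 5.1 yz 0.006 tilt 21.22 dir -84.0 w 95.4 F [ 0.5 -0.2  0.9]
slide [74.   51.59 28.87] len 94.7
```

Call:
move_arm(
  deltas=[
    {"slide": [74, 51.6, 28.9], "turn": 0, "claw": 0.2},
    {"slide": [74, 51.6, 28.9], "turn": 0, "claw": 0.2},
    {"slide": [74, 51.6, 28.9], "turn": 0, "claw": 0.2},
    {"slide": [74, 51.6, 28.9], "turn": 0, "claw": 0.2},
    {"slide": [74, 51.6, 28.9], "turn": 0, "claw": 0.2},
    {"slide": [74, 51.6, 28.9], "turn": 0, "claw": 0.2},
    {"slide": [74, 51.6, 28.9], "turn": 0, "claw": 0.2},
    {"slide": [74, 51.6, 28.9], "turn": 0, "claw": 0.2},
    {"slide": [74, 51.6, 28.9], "turn": 0, "claw": 0.2},
    {"slide": [74, 51.6, 28.9], "turn": 0, "claw": 0.2},
    {"slide": [74, 51.6, 28.9], "turn": 0, "claw": 0.2},
    {"slide": [74, 51.6, 28.9], "turn": 0, "claw": 0.2},
    {"slide": [74, 51.6, 28.9], "turn": 0, "claw": 0.2},
    {"slide": [74, 51.6, 28.9], "turn": 0, "claw": 0.2},
    {"slide": [74, 51.6, 28.9], "turn": 0, "claw": 0.2},
    {"slide": [74, 51.6, 28.9], "turn": 0, "claw": 0.2},
    {"slide": [74, 51.6, 28.9], "turn": 0, "claw": 0.2},
    {"slide": [74, 51.6, 28.9], "turn": 0, "claw": 0.2},
    {"slide": [74, 51.6, 28.9], "turn": 0, "claw": 0.2},
    {"slide": [74, 51.6, 28.9], "turn": 0, "claw": 0.2},
  ],
)

```text
clock: 16.6
eef_pos: [485.0, -64.2, 229.5]
ee_rot: [0.664, 0.725, -0.121, 0.137]
wrist_force: [0.4, -0.5, -0.5]
gripper_width: 76.1
grip_force: 0.0
```

```bash
python3 -c "
from h import *
go((499,-104.3,88))
c=cam('wrist');print(px(c,(499,-104.3,104)),px(c,(480.3,-105.8,104)),px(c,(517.7,-102.9,104)))
save(c,'w3.png')"
```

```text
t 16.6 p [485.  -64.2 229.5] q [-0.07  0.28  1.92 -0.46  0.93  0.12] ydir 5.1 yz 0.006 tilt 20.99 dir -83.9 w 76.1 F [ 0.4 -0.5 -0.5]
slide [ 1.22  0.95 16.57] len 16.6
[288.49438933 193.10489921] [270.00154382 193.03168408] [306.94009782 193.26427461]
```

View pics/w3.png

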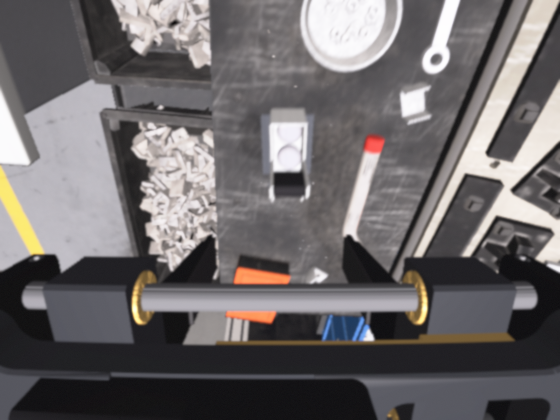

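Call:
move_arm(
  deltas=[
    {"slide": [1.2, 0.9, 5], "turn": 0, "claw": 0.25},
    {"slide": [1.2, 0.9, 10], "turn": 0, "claw": 0.3},
    {"slide": [1.2, 0.9, 14], "turn": 0, "claw": 0.4},
    {"slide": [1.2, 0.9, 16], "turn": 0, "claw": 0.48},
    {"slide": [1.2, 0.9, 16.4], "turn": 0, "claw": 0.52},
    {"slide": [1.2, 0.9, 16.4], "turn": 0, "claw": 0.54},
    {"slide": [1.2, 0.9, 16.4], "turn": 0, "claw": 0.56},
    {"slide": [1.2, 0.9, 16.4], "turn": 0, "claw": 0.58},
    {"slide": [1.2, 0.9, 16.4], "turn": 0, "claw": 0.62},
    {"slide": [1.2, 0.9, 16.4], "turn": 0, "claw": 0.7},
    {"slide": [1.2, 0.9, 16.4], "turn": 0, "claw": 1},
    {"slide": [1.2, 0.9, 16.4], "turn": 0, "claw": 1},
    {"slide": [1.2, 0.9, 16.4], "turn": 0, "claw": 1},
  ],
  squeeze=50,
)

```text
clock: 17.95
eef_pos: [499.1, -112.0, 74.7]
ee_rot: [0.664, 0.725, -0.12, 0.138]
wrist_force: [-1.6, 2.7, 8.2]
gripper_width: 40.1
grip_force: 50.0
```

```bash
python3 - <<'E'
from h import *
import json
s,M=st(); print(s['grip_force'])
json.dump([s['eef_pos'].tolist(),M.tolist()],open('grasp.json','w'))
E
```

```text
t 17.9 p [ 499.1 -112.    74.7] q [-0.17  0.54  2.04 -0.7   0.57  0.34] ydir 5.2 yz 0.009 tilt 21.03 dir -83.6 w 40.1 F [-1.6  2.7  8.2]
49.98481035232544
```

```bash
cat > plan.py <<'E'
from h import *
import json
p0,M0=map(np.array,json.load(open('grasp.json')))
a=np.radians(-85.3); C0=np.array([[np.cos(a),-np.sin(a),0],[np.sin(a),np.cos(a),0],[0,0,1]]); o0=np.array([499,-104.3,0])
def cup(phi,tcp):
    M=M0@R.from_euler('z',-phi,degrees=True).as_matrix(); D=M@M0.T
    return D@C0, tcp+D@(o0-p0)
if __name__=='__main__':
  for phi in range(0,181,10):
    C,o=cup(phi,np.zeros(3)); g=C.T@[0,0,-1]
    lip=o+C@[51,0,19]; low=min((o+C@[x,y,0])[2] for x in(-52,51) for y in(-32,32))
    print(phi,'eff',np.degrees(np.arctan2(g[0],-g[2])).round(1),'roll',np.degrees(np.arcsin(g[1])).round(1),'lipdir',np.degrees(np.arctan2(C[1,0],C[0,0])).round(0),'lip-tcp',lip.round(0),'low-tcp',low.round(0))
E
python3 plan.py
```

```text
0 eff 0.0 roll 0.0 lipdir -85.0 lip-tcp [  4. -43. -56.] low-tcp -75.0
10 eff 0.2 roll 3.6 lipdir -76.0 lip-tcp [  8. -43. -56.] low-tcp -77.0
20 eff 1.0 roll 7.1 lipdir -67.0 lip-tcp [ 11. -41. -56.] low-tcp -79.0
30 eff 2.3 roll 10.4 lipdir -57.0 lip-tcp [ 14. -40. -57.] low-tcp -81.0
40 eff 4.2 roll 13.5 lipdir -48.0 lip-tcp [ 17. -38. -57.] low-tcp -83.0
50 eff 6.7 roll 16.2 lipdir -39.0 lip-tcp [ 19. -35. -58.] low-tcp -85.0
60 eff 9.6 roll 18.4 lipdir -30.0 lip-tcp [ 21. -32. -59.] low-tcp -87.0
70 eff 12.9 roll 20.1 lipdir -21.0 lip-tcp [ 22. -29. -60.] low-tcp -89.0
80 eff 16.6 roll 21.2 lipdir -12.0 lip-tcp [ 23. -26. -61.] low-tcp -90.0
90 eff 20.4 roll 21.6 lipdir -3.0 lip-tcp [ 23. -23. -63.] low-tcp -91.0
100 eff 24.2 roll 21.4 lipdir 6.0 lip-tcp [ 23. -19. -64.] low-tcp -92.0
110 eff 28.0 roll 20.5 lipdir 16.0 lip-tcp [ 21. -16. -65.] low-tcp -92.0
120 eff 31.4 roll 19.0 lipdir 25.0 lip-tcp [ 20. -13. -66.] low-tcp -92.0
130 eff 34.5 roll 16.9 lipdir 36.0 lip-tcp [ 17. -11. -68.] low-tcp -92.0
140 eff 37.1 roll 14.4 lipdir 46.0 lip-tcp [ 15.  -8. -68.] low-tcp -91.0
150 eff 39.2 roll 11.4 lipdir 58.0 lip-tcp [ 12.  -7. -69.] low-tcp -90.0
160 eff 40.7 roll 8.2 lipdir 69.0 lip-tcp [  8.  -6. -70.] low-tcp -89.0
170 eff 41.7 roll 4.7 lipdir 82.0 lip-tcp [  5.  -5. -70.] low-tcp -87.0
180 eff 42.1 roll 1.2 lipdir 94.0 lip-tcp [  1.  -5. -70.] low-tcp -85.0
```

```bash
python3 -c "
from h import *
print(go((499,-112,135),grasp=False)); print(go((458,233,140),grasp=False))"
```

```text
t 17.9 p [ 499.1 -112.    74.7] q [-0.17  0.54  2.04 -0.7   0.57  0.34] ydir 5.2 yz 0.009 tilt 21.03 dir -83.6 w 40.1 F [-1.6  2.7  8.2]
slide [-2.16  0.04 -5.63] len 6.0
[-2.16068133  0.0417634  -5.63147277]
t 17.9 p [ 499.1 -112.    74.7] q [-0.17  0.54  2.04 -0.7   0.57  0.34] ydir 5.2 yz 0.009 tilt 21.03 dir -83.6 w 40.1 F [-1.6  2.7  8.2]
slide [ 30.07  -0.94 -18.57] len 35.4
[ 30.07310377  -0.93776902 -18.56722224]
```

Call:
move_arm(
  deltas=[
    {"slide": [-0.1, 0, -0.3], "turn": 0, "claw": 1},
    {"slide": [-0.35, 0, -0.9], "turn": 0, "claw": 1},
    {"slide": [-0.75, 0, -2.0], "turn": 0, "claw": 1},
    {"slide": [-1.25, 0, -3.3], "turn": 0, "claw": 1},
    {"slide": [-1.75, 0, -4.6], "turn": 0, "claw": 1},
    {"slide": [-2.05, 0, -5.4], "turn": 0, "claw": 1},
    {"slide": [-2.15, 0, -5.6], "turn": 0, "claw": 1},
  ],
  squeeze=55,
)

```text
clock: 18.65
eef_pos: [498.3, -112.3, 134.3]
ee_rot: [0.664, 0.725, -0.12, 0.137]
wrist_force: [0.2, -0.3, -5.2]
gripper_width: 39.3
grip_force: 54.9
```

```bash
python3 -c "
from h import *
go((458,233,140),grasp=False)
c=cam('scene'); save(c,'s3.png',(250,80,400,230),3.6)"
```

```text
t 18.6 p [ 498.3 -112.3  134.3] q [-0.17  0.44  2.   -0.57  0.69  0.19] ydir 5.1 yz 0.008 tilt 20.99 dir -83.7 w 39.3 F [ 0.2 -0.3 -5.2]
slide [ 32.24  -0.93 -12.98] len 34.8
```

View pics/s3.png

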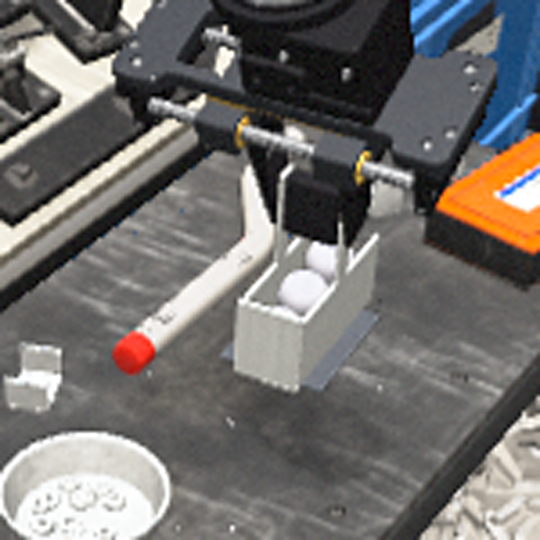

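Call:
move_arm(
  deltas=[
    {"slide": [0.45, 0, -0.18], "turn": 0, "claw": 1},
    {"slide": [1.4, 0, -0.56], "turn": 0, "claw": 1},
    {"slide": [2.8, -0.1, -1.12], "turn": 0, "claw": 1},
    {"slide": [4.6, -0.1, -1.87], "turn": 0, "claw": 1},
    {"slide": [6.9, -0.2, -2.8], "turn": 0, "claw": 1},
    {"slide": [9.7, -0.3, -3.9], "turn": 0, "claw": 1},
    {"slide": [12.5, -0.35, -5.0], "turn": 0, "claw": 1},
    {"slide": [15.3, -0.4, -6.2], "turn": 0, "claw": 1},
    {"slide": [18.0, -0.5, -7.3], "turn": 0, "claw": 1},
    {"slide": [20.8, -0.6, -8.4], "turn": 0, "claw": 1},
    {"slide": [23.6, -0.7, -9.5], "turn": 0, "claw": 1},
    {"slide": [25.9, -0.7, -10.5], "turn": 0, "claw": 1},
    {"slide": [27.8, -0.8, -11.2], "turn": 0, "claw": 1},
    {"slide": [29.1, -0.8, -11.8], "turn": 0, "claw": 1},
    {"slide": [30.1, -0.9, -12.1], "turn": 0, "claw": 1},
    {"slide": [31.0, -0.9, -12.5], "turn": 0, "claw": 1},
    {"slide": [31.7, -0.9, -12.8], "turn": 0, "claw": 1},
    {"slide": [32.2, -0.9, -13.0], "turn": 0, "claw": 1},
    {"slide": [32.2, -0.9, -13.0], "turn": 0, "claw": 1},
  ],
)

```text
clock: 20.6
eef_pos: [458.3, 233.0, 139.4]
ee_rot: [0.664, 0.725, -0.12, 0.137]
wrist_force: [0.2, -0.2, -6.0]
gripper_width: 39.6
grip_force: 54.9
```

```bash
python3 -c "
from h import *
go((458,233,128),grasp=False)"
```

```text
t 20.6 p [458.3 233.  139.4] q [ 0.52  0.51  1.83 -0.4   1.    0.68] ydir 5.1 yz 0.007 tilt 20.98 dir -83.9 w 39.6 F [ 0.2 -0.2 -6. ]
slide [ 0.41 -0.04  1.06] len 1.1
```

Call:
move_arm(
  deltas=[
    {"slide": [0.1, 0, 0.3], "turn": -2, "claw": 1},
    {"slide": [0.2, 0, 0.6], "turn": -6, "claw": 1},
    {"slide": [0.4, 0, 1.0], "turn": -12, "claw": 1},
    {"slide": [0.4, 0, 1.1], "turn": -18, "claw": 1},
    {"slide": [0.4, 0, 1.1], "turn": -24, "claw": 1},
    {"slide": [0.4, 0, 1.1], "turn": -30, "claw": 1},
    {"slide": [0.4, 0, 1.1], "turn": -36, "claw": 1},
    {"slide": [0.4, 0, 1.1], "turn": -42, "claw": 1},
    {"slide": [0.4, 0, 1.1], "turn": -48, "claw": 1},
    {"slide": [0.4, 0, 1.1], "turn": -54, "claw": 1},
    {"slide": [0.4, 0, 1.1], "turn": -60, "claw": 1},
    {"slide": [0.4, 0, 1.1], "turn": -65, "claw": 1},
    {"slide": [0.4, 0, 1.1], "turn": -69, "claw": 1},
    {"slide": [0.4, 0, 1.1], "turn": -70, "claw": 1},
  ],
)

```text
clock: 22.0
eef_pos: [458.4, 232.0, 127.8]
ee_rot: [0.128, 0.975, -0.177, 0.043]
wrist_force: [0.1, 0.5, -5.6]
gripper_width: 39.5
grip_force: 54.9
```

```bash
python3 - <<'E'
from plan import *
s,M=st(); C,o=cup(70,s['eef_pos']); print('lip',(o+C@[51,0,19]).round(), 'o',o.round())
E
```

```text
t 22.0 p [458.4 232.  127.8] q [ 0.51  0.52  1.84 -0.41  0.97 -0.53] ydir 73.7 yz -0.334 tilt 20.98 dir -83.9 w 39.5 F [ 0.1  0.5 -5.6]
lip [481. 203.  68.] o [428. 216.  61.]
```

Call:
move_arm(
  deltas=[
    {"slide": [0, 0, 0], "turn": -3, "claw": 1},
    {"slide": [0, 0, 0], "turn": -8, "claw": 1},
    {"slide": [0, 0, 0], "turn": -13, "claw": 1},
    {"slide": [0, 0, 0], "turn": -18, "claw": 1},
    {"slide": [0, 0, 0], "turn": -23, "claw": 1},
    {"slide": [0, 0, 0], "turn": -28, "claw": 1},
    {"slide": [0, 0, 0], "turn": -32, "claw": 1},
    {"slide": [0, 0, 0], "turn": -34, "claw": 1},
    {"slide": [0, 0, 0], "turn": -34, "claw": 1},
    {"slide": [0, 0, 0], "turn": -34, "claw": 1},
    {"slide": [0, 0, 0], "turn": -34, "claw": 1},
    {"slide": [0, 0, 0], "turn": -34, "claw": 1},
    {"slide": [0, 0, 0], "turn": -34, "claw": 1},
    {"slide": [0, 0, 0], "turn": -34, "claw": 1},
    {"slide": [0, 0, 0], "turn": -34, "claw": 1},
  ],
)

```text
clock: 23.5
eef_pos: [458.3, 232.5, 127.7]
ee_rot: [-0.163, 0.97, -0.182, -0.011]
wrist_force: [-0.1, 0.1, -3.8]
gripper_width: 39.8
grip_force: 54.9
```

```bash
python3 - <<'E'
from h import *
st(); st()
for n in('scene','top'):
    c=cam(n)
    # count depth-derived world points inside tray region with z>12, ball-like
    v,u=np.mgrid[0:420,0:560]; pts=cv2.undistortPoints(np.stack([u.ravel(),v.ravel()],1).astype(float)[:,None],c['K'],np.array(c['distortion']))[:,0]
    d=c['depth'].ravel(); P=np.c_[pts*d[:,None],d]; E=np.linalg.inv(c['extrinsics']); W=P@E[:3,:3].T+E[:3,3]
    m=(d>0)&(abs(W[:,0]-501)<50)&(abs(W[:,1]-230)<50)&(W[:,2]>15)&(W[:,2]<40)
    rgb=c['image'].reshape(-1,3).mean(1); m2=m&(rgb>110)
    print(n,m.sum(),m2.sum(),W[m2].mean(0).round() if m2.any() else '')
    cv2.imwrite(f'pics/p1{n}.png',c['image'][:,:,::-1])
E
```

```text
t 23.5 p [458.3 232.5 127.7] q [ 0.52  0.53  1.84 -0.41  0.97 -1.12] ydir 109.9 yz -0.349 tilt 20.98 dir -83.9 w 39.8 F [-0.1  0.1 -3.8]
t 23.5 p [458.3 232.5 127.7] q [ 0.52  0.53  1.84 -0.41  0.97 -1.12] ydir 109.9 yz -0.349 tilt 20.98 dir -83.9 w 39.8 F [-0.1  0.1 -3.8]
scene 34 3 [550. 277.  29.]
top 255 175 [535. 237.  30.]
```

Call:
move_arm(
  deltas=[
    {"slide": [0, 0, 0], "turn": -3, "claw": 1},
    {"slide": [0, 0, 0], "turn": -8, "claw": 1},
    {"slide": [0, 0, 0], "turn": -13, "claw": 1},
    {"slide": [0, 0, 0], "turn": -18, "claw": 1},
    {"slide": [0, 0, 0], "turn": -22, "claw": 1},
    {"slide": [0, 0, 0], "turn": -25, "claw": 1},
    {"slide": [0, 0, 0], "turn": -26, "claw": 1},
    {"slide": [0, 0, 0], "turn": -26, "claw": 1},
    {"slide": [0, 0, 0], "turn": -26, "claw": 1},
    {"slide": [0, 0, 0], "turn": -26, "claw": 1},
    {"slide": [0, 0, 0], "turn": -26, "claw": 1},
    {"slide": [0, 0, 0], "turn": -26, "claw": 1},
  ],
)

```text
clock: 24.8
eef_pos: [458.4, 232.5, 127.8]
ee_rot: [-0.376, 0.908, -0.175, -0.051]
wrist_force: [0.7, 0.1, -3.0]
gripper_width: 39.8
grip_force: 54.9
```

```bash
cat > cnt.py <<'E'
from h import *
F=[]
for i in range(4):
    s,_=st() if i==0 else (observe(),0); F.append(s['wrist_force'][2])
    c=cam('top')
v,u=np.mgrid[0:420,0:560]; pts=cv2.undistortPoints(np.stack([u.ravel(),v.ravel()],1).astype(float)[:,None],c['K'],np.array(c['distortion']))[:,0]
d=c['depth'].ravel(); P=np.c_[pts*d[:,None],d]; E=np.linalg.inv(c['extrinsics']); W=P@E[:3,:3].T+E[:3,3]
m=(d>0)&(abs(W[:,0]-501)<58)&(abs(W[:,1]-230)<58)&(W[:,2]>15)&(W[:,2]<40)&(c['image'].reshape(-1,3).mean(1)>110)
n,l,stt,cen=cv2.connectedComponentsWithStats(m.reshape(420,560).astype(np.uint8))
for i in range(1,n):
    if stt[i,4]>25: print(stt[i,4],W[(l==i).ravel()].mean(0).round())
print('Fz',np.round(F,2))
E
python3 cnt.py
```

```text
t 24.8 p [458.4 232.5 127.8] q [ 0.51  0.52  1.84 -0.41  0.97 -1.58] ydir 137.0 yz -0.279 tilt 20.98 dir -83.9 w 39.8 F [ 0.7  0.1 -3. ]
187 [535. 237.  31.]
Fz [-2.97 -3.21 -2.88 -3.07]
```

```bash
python3 -c "
from h import *
c=cam('scene');d=cam('top')
u,v=px(c,(490,225,30)).astype(int);print(u,v)
a=cv2.resize(c['image'][v-85:v+65,max(0,u-75):u+75,::-1],(400,400),interpolation=cv2.INTER_CUBIC)
u,v=px(d,(490,225,30)).astype(int);print(u,v)
b=cv2.resize(d['image'][v-65:v+65,u-65:u+65,::-1],(400,400),interpolation=cv2.INTER_CUBIC)
cv2.imwrite('pics/m1.png',np.hstack([a,b]))"
```

```text
233 285
177 211
```

View pics/m1.png

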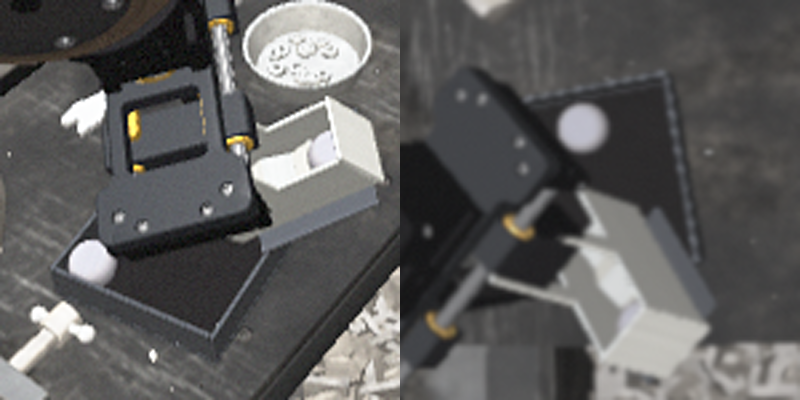

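```bash
python3 -c "
from h import *
c=cam('scene')
print(px(c,(535,237,20)),world(c,192.5,297.5),world(c,192.5,297.5,20)); print([observe()['wrist_force'].round(2)])
d=cam('top'); print(px(d,(535,275,20)), world(d,*px(d,(533,271,20))))"
```

```text
[209.08102059 281.69938612] [525.46400069 283.47020133  33.44607933] [534.32323215 277.32350067  20.        ]
[array([ 0.31, -1.14, -3.14])]
[152.26295333 187.6812072 ] [507.73304952 205.857383   261.79556688]
```

Call:
move_arm(
  deltas=[
    {"slide": [0, 0, -0.5], "turn": 0, "claw": 1},
    {"slide": [0, 0, -1.5], "turn": 0, "claw": 1},
    {"slide": [0, 0, -2.5], "turn": 4, "claw": 1},
    {"slide": [0, 0, -2.7], "turn": 11, "claw": 1},
    {"slide": [0, 0, -2.7], "turn": 19, "claw": 1},
    {"slide": [0, 0, -2.7], "turn": 27, "claw": 1},
    {"slide": [0, 0, -2.7], "turn": 35, "claw": 1},
    {"slide": [0, 0, -2.7], "turn": 43, "claw": 1},
    {"slide": [0, 0, -2.7], "turn": 51, "claw": 1},
    {"slide": [0, 0, -2.7], "turn": 59, "claw": 1},
    {"slide": [0, 0, -2.7], "turn": 67, "claw": 1},
    {"slide": [0, 0, -2.7], "turn": 75, "claw": 1},
    {"slide": [0, 0, -2.7], "turn": 83, "claw": 1},
    {"slide": [0, 0, -2.7], "turn": 91, "claw": 1},
    {"slide": [0, 0, -2.7], "turn": 99, "claw": 1},
    {"slide": [0, 0, -2.7], "turn": 107, "claw": 1},
    {"slide": [0, 0, -2.7], "turn": 115, "claw": 1},
    {"slide": [0, 0, -2.7], "turn": 122, "claw": 1},
    {"slide": [0, 0, -2.7], "turn": 128, "claw": 1},
    {"slide": [0, 0, -2.7], "turn": 130, "claw": 1},
  ],
)

```text
clock: 27.2
eef_pos: [457.3, 242.4, 153.7]
ee_rot: [0.665, 0.724, -0.12, 0.137]
wrist_force: [1.2, -0.2, -3.2]
gripper_width: 39.4
grip_force: 55.0
```

```bash
python3 cnt.py; python3 -c "
from h import *
go((499,-112,135),grasp=False)"
```

```text
t 27.2 p [457.3 242.4 153.7] q [ 0.53  0.5   1.8  -0.39  1.03  0.68] ydir 4.9 yz 0.008 tilt 20.97 dir -83.8 w 39.4 F [ 1.2 -0.2 -3.2]
167 [533. 277.  31.]
187 [535. 237.  30.]
Fz [-3.2  -3.43 -2.42 -3.48]
t 27.4 p [457.3 242.3 153.4] q [ 0.53  0.5   1.8  -0.39  1.03  0.68] ydir 5.2 yz 0.006 tilt 20.98 dir -83.9 w 39.7 F [ 0.2 -0.1 -2.9]
slide [-32.64   0.94  14.49] len 35.7
```

Two balls are confirmed in the tray, at (533,277) and (535,237). I'll carry the cup back.

Call:
move_arm(
  deltas=[
    {"slide": [-0.9, 0, 0.4], "turn": 0, "claw": 1},
    {"slide": [-2.4, 0.1, 1.1], "turn": 0, "claw": 1},
    {"slide": [-4.5, 0.1, 2.0], "turn": 0, "claw": 1},
    {"slide": [-7, 0.2, 3.1], "turn": 0, "claw": 1},
    {"slide": [-10, 0.3, 4.4], "turn": 0, "claw": 1},
    {"slide": [-13, 0.4, 5.8], "turn": 0, "claw": 1},
    {"slide": [-16, 0.5, 7.1], "turn": 0, "claw": 1},
    {"slide": [-19, 0.6, 8.4], "turn": 0, "claw": 1},
    {"slide": [-22, 0.6, 9.8], "turn": 0, "claw": 1},
    {"slide": [-25, 0.7, 11.1], "turn": 0, "claw": 1},
    {"slide": [-27.5, 0.8, 12.2], "turn": 0, "claw": 1},
    {"slide": [-29.5, 0.9, 13.1], "turn": 0, "claw": 1},
    {"slide": [-31, 0.9, 13.8], "turn": 0, "claw": 1},
    {"slide": [-32, 0.9, 14.2], "turn": 0, "claw": 1},
    {"slide": [-32.6, 0.9, 14.5], "turn": 0, "claw": 1},
    {"slide": [-32.6, 0.9, 14.5], "turn": 0, "claw": 1},
  ],
)

```text
clock: 29.0
eef_pos: [497.8, -112.7, 134.3]
ee_rot: [0.664, 0.725, -0.121, 0.136]
wrist_force: [-0.1, 0.7, -3.5]
gripper_width: 39.7
grip_force: 55.0
```

```bash
python3 -c "
from h import *
go((499.1,-112,76.5),grasp=False)
# underside tilt check: scene depth near cup -> print rear/lip wall-top heights
c=cam('top')
for y in (-60,-75,-130,-150):
  print(y,world(c,*px(c,(481,y,107))).round(1),world(c,*px(c,(518,y,107))).round(1))"
```

```text
t 29.0 p [ 497.8 -112.7  134.3] q [-0.17  0.44  2.   -0.57  0.69  0.19] ydir 5.1 yz 0.006 tilt 20.98 dir -84.0 w 39.7 F [-0.1  0.7 -3.5]
slide [2.12 0.1  5.38] len 5.8
-60 [458.6 -27.  510.1] [480.7 -28.8 488.5]
-75 [458.4 -34.8 513.6] [480.2 -36.8 493.4]
-130 [464.1 -80.7 411.8] [488.6 -81.4 407.3]
-150 [ 481.1 -150.5  104.3] [ 518.3 -150.6  103.8]
```

Call:
move_arm(
  deltas=[
    {"slide": [0.3, 0, 0.7], "turn": 0, "claw": 1},
    {"slide": [0.7, 0, 1.8], "turn": 0, "claw": 1},
    {"slide": [1.2, 0, 3.0], "turn": 0, "claw": 1},
    {"slide": [1.6, 0, 4.1], "turn": 0, "claw": 1},
    {"slide": [1.9, 0, 4.9], "turn": 0, "claw": 1},
    {"slide": [2.1, 0, 5.4], "turn": 0, "claw": 1},
    {"slide": [2.15, 0, 5.5], "turn": 0, "claw": 1},
    {"slide": [2.15, 0, 5.5], "turn": 0, "claw": 1},
  ],
)

```text
clock: 29.85
eef_pos: [498.5, -111.5, 75.2]
ee_rot: [0.664, 0.725, -0.12, 0.136]
wrist_force: [0.2, 0.3, -3.2]
gripper_width: 39.9
grip_force: 55.0
```

Call:
move_arm(
  deltas=[
    {"slide": [0, 0, 0], "turn": 0, "claw": 1},
    {"slide": [0, 0, 0], "turn": 0, "claw": 1},
    {"slide": [0.03, 0, 0.1], "turn": 0, "claw": 1},
    {"slide": [0.06, 0, 0.15], "turn": 0, "claw": 1},
    {"slide": [0.06, 0, 0.15], "turn": 0, "claw": 1},
  ],
  squeeze=5,
)

```text
clock: 30.35
eef_pos: [499.3, -111.9, 74.5]
ee_rot: [0.664, 0.725, -0.12, 0.138]
wrist_force: [1.5, -1.9, 5.5]
gripper_width: 40.1
grip_force: 5.0
```

Call:
move_arm(
  deltas=[
    {"slide": [0, 0, 0], "turn": 0, "claw": 0.57},
    {"slide": [0, 0, 0], "turn": 0, "claw": 0.56},
    {"slide": [0, 0, 0], "turn": 0, "claw": 0.54},
    {"slide": [0, 0, 0], "turn": 0, "claw": 0.5},
    {"slide": [0, 0, 0], "turn": 0, "claw": 0.4},
    {"slide": [0, 0, 0], "turn": 0, "claw": 0.2},
    {"slide": [0, 0, 0], "turn": 0, "claw": 0.2},
    {"slide": [0, 0, -2], "turn": 0, "claw": 0.2},
    {"slide": [0, 0, -6], "turn": 0, "claw": 0.2},
    {"slide": [0, 0, -11], "turn": 0, "claw": 0.2},
    {"slide": [0, 0, -15], "turn": 0, "claw": 0.2},
    {"slide": [10, 0, -22], "turn": 0, "claw": 0.2},
    {"slide": [10, 0, -22], "turn": 0, "claw": 0.2},
    {"slide": [10, 0, -22], "turn": 0, "claw": 0.2},
    {"slide": [10, 0, -22], "turn": 0, "claw": 0.2},
  ],
)

```text
clock: 31.85
eef_pos: [482.0, 62.1, 244.0]
ee_rot: [0.663, 0.726, -0.12, 0.137]
wrist_force: [1.0, 0.7, -0.1]
gripper_width: 76.3
grip_force: 0.0
```

```bash
python3 cnt.py; python3 - <<'E'
from h import *
c=cam('top'); b=c['image'].mean(2)
for n,p in [('bar',(499,-104,104)),('rear ball',(496,-72,40)),('rear wall',(494,-53,47)),('lip sideL',(485,-150,47)),('lip sideR',(522,-150,47)),('front pocket',(502,-137,12))]:
    u,v=px(c,p); print(n,world(c,u,v).round(1),b[int(v),int(u)])
s=cam('scene'); print('scene bar',world(s,*px(s,(499,-104,103))).round(1))
E
```

```text
t 31.9 p [482.   62.1 244. ] q [ 0.19  0.3   1.85 -0.42  1.06  0.32] ydir 5.3 yz 0.008 tilt 20.96 dir -83.5 w 76.3 F [ 1.   0.7 -0.1]
Fz [-0.14  0.39 -0.66 -0.33]
bar [ 499.2 -104.4  101.1] 92.33333333333333
rear ball [496.4 -72.5  34.2] 192.66666666666666
rear wall [494.2 -53.2  44.5] 125.33333333333333
lip sideL [ 485.1 -150.3   45.1] 211.33333333333334
lip sideR [ 521.9 -149.8   48. ] 194.33333333333334
front pocket [ 501.7 -136.4   15.6] 213.33333333333334
scene bar [ 497.8 -101.9  104.7]
```

Call:
move_arm(
  deltas=[
    {"slide": [0, 0, 0], "turn": 0, "claw": 0.2},
    {"slide": [0, 0, 0], "turn": 0, "claw": 0.2},
    {"slide": [0, 0, 0], "turn": 0, "claw": 0.2},
    {"slide": [0, 0, 0], "turn": 0, "claw": 0.2},
    {"slide": [0, 0, 0], "turn": 0, "claw": 0.2},
  ],
)

```text
clock: 32.65
eef_pos: [482.0, 59.8, 243.3]
ee_rot: [0.664, 0.725, -0.12, 0.136]
wrist_force: [-0.7, -0.3, 0.5]
gripper_width: 76.0
grip_force: 0.0
```

```bash
python3 -c "
from h import *
print(workorder.close_job())"
```

```text
the job is handed in; nothing more can be done
None
```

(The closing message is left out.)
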